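Find the box key that fits the turntable's nut and tighten it

ROBOT

A 6-joint arm with a two-finger parallel gripper is mounted at the origin on the work surface. World frame = base frame: x ahead of the robot, y to its left, z up, the work surface at z = 0. Lengths are in m, angles in degrees, forces in N, time in s.
With the tool pointing down it reaches from about 0.4 to 0.825 m from the base axis. Payload 7 kg.
Tool frame: the origin (TCP) lies midway between the tips of the shut fingers; the grasp point (between the pads) lies 19 mm behind it (hold_point_z is the distance from the TCP to the grasp point, in m); z points along the fingers, y is the line along which they close (so a half turn about z gives the same grasp; the last joint's range is limited). The gripper opens to 88 mm and grips with 3 to 60 N. Pads are 19 mm wide; open, the fingers measure 130 mm over their backs; the gripper's body (78 mm by 193 mm) begins 47 mm behind the grasp point.
Start: joints at [79.819, 20.546, 0.682, 0, -70.136, -16.507], TCP at [0.303, 0.603, 0.227] pointing down, gripper open.
Joint ranges: [-176.03, 176.03], [-82.01, 121.73], [-58.28, 71.71], [-173.87, 95.51], [-174.79, -0.11], [-173.66, 173.66]. Speed limits (degrees/s): [136.94, 136.94, 172.46, 180, 180, 180].

INTERFACE

Orientations are given as [roll, pitch, yaw] about the fixed x, y, z axes, in that order (R = Rz(yaw) Ry(pitch) Rx(roll)).
In Python, from plant import get_state, capture, close_job, hold_point_z gives the robot as it stands.
- The arm moves only by the shell command python3 -m inch 'ROWS' [FORCE]. ROWS is text: rows parted by semicolons, each of 5 numbers parted by spaces: the shift along the tool's x, y, z normalised to -1 to 1, where 1 is 0.15 m, then the turn about the tool's z normalised to -1 to 1, where 1 is 360 degrees, then the opening, from 0 (shut) to 1 (fully open). In form: tx ty tz spin grip; .... A call has exactly 8 rows; each row shifts and turns the commanded pose from where the row before left it, along the tool's axes as they then stand; what a row does not reach is not made up. A row lasts 1/8 s, in which the tool goes at most 62.5 mm and 10.7 degrees, less where a joint would pass 70% of its speed; a pose out of reach is approached as far as the arm can. A call with a number of a shift or a turn outside -1 to 1 is refused whole. A call with a gripper value outside its range is refused whole. The fingers move at their own pace and stop on an object; FORCE is the grip in N (left out, the last holds). Time passes only in rows, so rows that do not move let the fingers close, or fill a call up. It gives the time, the measured TCP pose, the force, the opening and the grip force at its end, in the units of the state.
- get_state(): the state, without advancing time (a new reading comes with each control period).
- capture(name): name is "scene" or "top"; returns a dict with "color" (420x560x3 uint8, blue, green, red), "mtx" (3x3 intrinsics, pixels), "dist_coeffs" ([k1, k2, p1, p2, k3] as OpenCV has them; the pictures are not rectified), "R" (3x3) and "t" (3): a world point X has camera coordinates R X + t. Camera axes: x right, y down, z forward; pixel columns grow to the right and rows downward; lengths in m; the calibration is good to about 2 mm. A picture is of the moment at which its call begins. There is no depth.
- close_job(): hands the job in; it is judged then, once.
The state is a dict: "time_s": time; "joints": joint angles; "qd": joint speeds; "joint_torque": joint torques, N m; "tcp_pos": TCP position; "eef_rot": TCP orientation; "contact_force": force on the tool from outside, world axes, zero at the start; "moment": the same for the moment, N m; "gripper_width": finger opening in m; "gripper_force": force on a finger pad.
Only numpy, scipy, OpenCV 4.12 (cv2) and the standard library are available. Lean on these libraries where they do the work, as an engineer would, in place of code of your own. Each camera call takes 0.05 s, during which the arm holds its last target. There are 200 camera calls.

TASK

One of the three look-alike blue-handled box keys fits the brass hexagon nut in the middle of the potter's turntable: try them on the nut, and stand any that does not fit back upright on the bench. Push the one that fits fully home over the nut, turn the nut with it clockwise (seen from above) until it stops, and finish still gripping the key, seated on the nut. Leave the bowl, the jar and the trimming tool where they are.

Things in the scene. Friction and masses are not known exactly. Their poses are not given: they have to be found in the camera images.
- key_a: box key, about 0.25 kg, one of three alike outside, standing mouth down: steel hexagon tube 38 mm across flats, 0-26 mm up, shoulder to 34 mm, flat blue grip 14 mm thick (x), 44 mm long (y), 34-70 mm up. Origin: centre of the open mouth, z up to the grip, x square to flats of tube and bore. Bore hexagonal, 26 mm deep; across flats 19, 23 or 27.6 mm, differing: hidden while it stands
- key_b: box key, about 0.25 kg, one of three alike outside, standing mouth down: steel hexagon tube 38 mm across flats, 0-26 mm up, shoulder to 34 mm, flat blue grip 14 mm thick (x), 44 mm long (y), 34-70 mm up. Origin: centre of the open mouth, z up to the grip, x square to flats of tube and bore. Bore hexagonal, 26 mm deep; across flats 19, 23 or 27.6 mm, differing: hidden while it stands
- key_c: box key, about 0.25 kg, one of three alike outside, standing mouth down: steel hexagon tube 38 mm across flats, 0-26 mm up, shoulder to 34 mm, flat blue grip 14 mm thick (x), 44 mm long (y), 34-70 mm up. Origin: centre of the open mouth, z up to the grip, x square to flats of tube and bore. Bore hexagonal, 26 mm deep; across flats 19, 23 or 27.6 mm, differing: hidden while it stands
- nut_foot (a point): centre of the brass nut's foot, on a washer 64 mm above the bench; turns with the nut; z up, x square to two flats. Hexagon 26 mm across flats up to 10 mm, tapering to 20 mm at 17 mm; stud 11 mm across ends 21 mm up. A key that fits goes down until its mouth meets the washer (its origin at this point); one too small stops with its mouth 12 mm or more above
- nut (a joint): angle of the nut, rad: 0 to 0.7, growing as it turns clockwise seen from above; stiff (0.12 N m of friction, stays where left), tight against a hard stop at 0.7; starts somewhere between 0 and 0.25
- wheel: the turntable, fixed: 200 mm square plywood bat 6 mm thick, grey base 150 mm across, aluminium head 180 mm across whose top is 60 mm above the bench, with a dark washer 60 mm across and 4 mm thick under the nut. Origin: centre of the bat's underside, z up, on the nut's axis
- bowl: loose terracotta bowl, 110 mm across, 50 mm high, origin under its foot; bystander
- jar: loose white glaze jar with a red lid, 60 mm across, about 90 mm high, origin under it; bystander
- trimmer: loose wooden-handled steel scoop tool, 180 mm long, lying flat, origin under its middle; bystander
There are look-alikes about, which are no part of the job. Leave any pink or turquoise look-alike of the key_c alone.

How it is judged:
By the outcome, as a careful person would: the job done as asked, in the order asked, and still so for the second after the job is handed in, while the arm keeps its last pose, push and grip.
It also fails if it takes over 72 s, if anything falls off the work surface, if the arm or the gripper's body presses on something with over 40 N, if the wrist force passes 120 N, or if a joint passes its speed limit or range.

## Working session

There is one attempt and no reset: what is moved stays moved. The work goes in short steps, Python scripts to look and compute and a shell command to move; the robot and the scene stay as the last step left them, time stands still between calls to the robot, and variables do not carry over. Pictures are saved under pics/ and viewed, at most 10 in all, crops included, and the job is handed in when it is done.

```bash
mkdir -p pics; ls
python3 - <<'E'
from plant import get_state,capture,hold_point_z
import cv2,numpy as np
s=get_state();print(s,hold_point_z)
for n in("scene","top"):
    c=capture(n);cv2.imwrite(f"pics/{n}0.png",c["color"]);np.savez(f"{n}0.npz",**c)
    print(n,c["mtx"].round(1).tolist(),c["dist_coeffs"],(-c["R"].T@c["t"]).round(3),c["R"].round(3).tolist())
E
```

```text
pics
{'time_s': 0.0, 'joints': array([ 7.98203596e+01,  2.05910166e+01,  6.32927180e-01, -2.11021452e-02,
       -7.01370373e+01, -1.65062892e+01]), 'qd': array([ 0.00321539,  0.02460526, -0.03311399, -0.04861845,  0.0569922 ,
       -0.02764565]), 'joint_torque': array([ 1.01264664e-03, -5.82710230e+01,  2.93047392e+01,  6.99697226e+00,
        6.80483630e-03, -1.60551522e-04]), 'tcp_pos': array([0.30294379, 0.60263081, 0.22561791]), 'eef_rot': array([ 1.79903157e+02, -8.01041731e-03, -2.66931093e+01]), 'contact_force': array([ 0.25671431, -0.59214266, -0.15518338]), 'moment': array([-0.00222295, -0.04816984, -0.02092018]), 'gripper_force': 0.0, 'gripper_width': 0.0873781143719119} 0.0188
scene [[403.9, 0.0, 285.7], [0.0, 403.9, 205.2], [0.0, 0.0, 1.0]] [-0.03659444  0.          0.          0.          0.        ] [ 0.997 -0.297  0.825] [[0.594, 0.804, 0.0], [0.665, -0.491, -0.563], [-0.453, 0.334, -0.826]]
top [[496.6, 0.0, 286.4], [0.0, 496.6, 204.2], [0.0, 0.0, 1.0]] [-0.05599352  0.          0.          0.          0.        ] [0.493 0.023 1.472] [[0.012, -1.0, 0.007], [-0.997, -0.012, -0.072], [0.072, -0.006, -0.997]]
```

View pics/scene0.png

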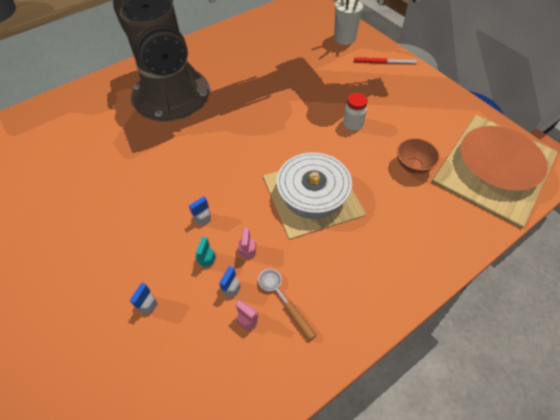

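View pics/top0.png

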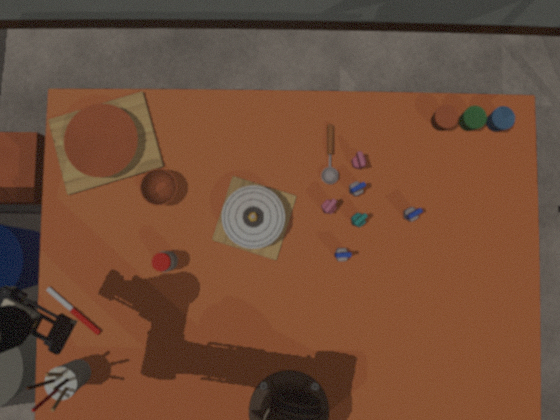

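Two pictures seen. In scene, blue keys are at about (200,208), (229,280) and (143,297); the nut is at (315,179). In top, the blue keys are at (343,255), (358,188) and (413,214); the nut is at (253,216).
What could be mistaken for them: pink at scene (247,243) and (247,315), turquoise at (205,252), and a blue pot at top (503,119). I choose the three blue grips with steel tubes. One close crop checks the choice.

```bash
cat > h.py <<'E'
import numpy as np,cv2
from plant import get_state,capture
def ray(c,px):
    u=cv2.undistortPoints(np.array(px,float).reshape(-1,1,2),c["mtx"],c["dist_coeffs"]).reshape(-1,2)
    d=np.c_[u,np.ones(len(u))]@c["R"]
    return -c["R"].T@c["t"],d
def onz(c,px,z):
    o,d=ray(c,px); return o+d*((z-o[2])/d[:,2])[:,None]
def two(c1,p1,c2,p2):
    o1,d1=ray(c1,p1);o2,d2=ray(c2,p2);A=np.c_[d1[0],-d2[0]]
    s,_,_,_=np.linalg.lstsq(A,o2-o1,rcond=None)
    a=o1+d1[0]*s[0];b=o2+d2[0]*s[1];return (a+b)/2,np.linalg.norm(a-b)
def blobs(img,lo,hi,amin=15):
    m=cv2.inRange(cv2.cvtColor(img,cv2.COLOR_BGR2HSV),lo,hi)
    cs,_=cv2.findContours(m,cv2.RETR_EXTERNAL,cv2.CHAIN_APPROX_NONE)
    return m,[c for c in cs if cv2.contourArea(c)>amin]
def proj(c,X):
    r,_=cv2.Rodrigues(c["R"]);return cv2.projectPoints(np.array(X,float).reshape(-1,1,3),r,c["t"],c["mtx"],c["dist_coeffs"])[0].reshape(-1,2)
E
python3 - <<'E'
from h import *
S=dict(np.load("scene0.npz"));T=dict(np.load("top0.npz"))
for n,c in(("scene",S),("top",T)):
    m,b=blobs(c["color"],(100,120,50),(130,255,255))
    for k in b:
        M=cv2.moments(k);p=(M["m10"]/M["m00"],M["m01"]/M["m00"]);r=cv2.minAreaRect(k)
        print(n,np.round(p,1),M["m00"],np.round(r[1],1),onz(c,[p],.06)[0].round(3))
def crop(c,x,y,w,h,f):return cv2.resize(c["color"][y:y+h,x:x+w],(w*f,h*f),interpolation=cv2.INTER_CUBIC)
a=crop(S,125,190,135,140,3);b=crop(T,325,150,100,120,3)
d=crop(S,285,155,60,48,5);e=crop(T,228,192,50,48,5)
C=np.zeros((600,800,3),np.uint8)
C[:280,:300]=b[:280];C[:280 if 0 else 420,300:705]=a
C[285:285+240,0:250]=e; 
C[425:600,300:600]=d[30:205]
cv2.imwrite("pics/crop1.png",C)
E
```

```text
scene [139.7 295.3] 213.5 [11.3 22.8] [ 0.58  -0.352  0.06 ]
scene [227.2 278.2] 163.0 [ 8.9 23.2] [ 0.652 -0.191  0.06 ]
scene [198.5 205.8] 162.0 [11.1 17.8] [ 0.46 -0.15  0.06]
scene [488.1 100.8] 75.0 [32.4  3.9] [0.63  0.684 0.06 ]
top [343.3 254.4] 28.5 [ 3. 14.] [ 0.455 -0.148  0.06 ]
top [  9.7 257.5] 1062.0 [23. 61.] [0.432 0.807 0.06 ]
top [414.1 213.1] 35.0 [ 3.5 14.3] [ 0.574 -0.351  0.06 ]
top [357.9 186.9] 34.5 [ 3.1 14.3] [ 0.647 -0.189  0.06 ]
```

View pics/crop1.png

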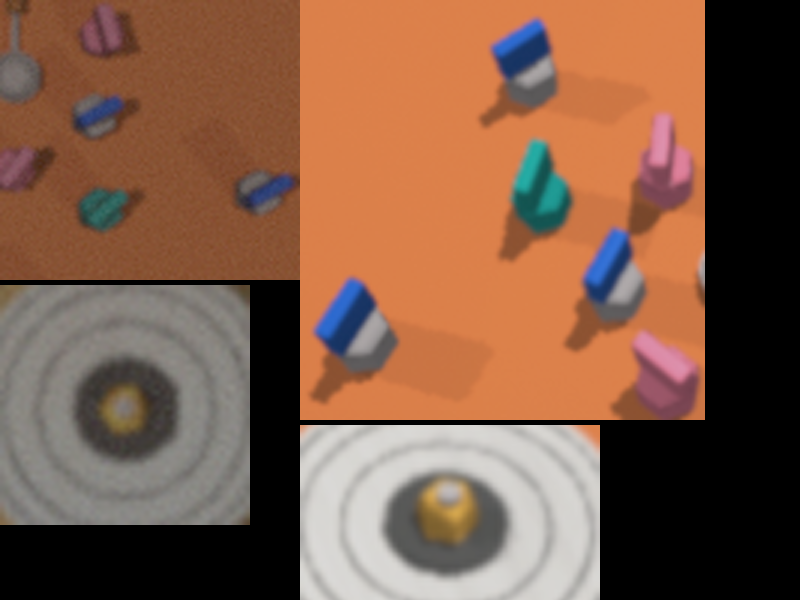

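The crop shows three real blue keys with grey tubes, tops at scene about (207,203), (231,275) and (138,293). The look-alikes are pink or turquoise all over. The brass nut sits on its dark washer at scene (314,180).

Run:
```python
from h import *
def avg(n,k):
    f=[capture(n) for _ in range(k)];c=f[0];c["color"]=np.mean([x["color"] for x in f],0).round().astype(np.uint8);np.savez(n+"A.npz",**c);return c
S=avg("scene",6);T=avg("top",6)
for n,c,lo in(("scene",S,(100,100,165)),("top",T,(100,90,50))):
    m,b=blobs(c["color"],lo,(130,255,255),10)
    for k in b:
        one=np.zeros(m.shape,np.uint8);cv2.drawContours(one,[k],-1,255,-1);one&=m
        ys,xs=np.nonzero(one);P=onz(c,np.c_[xs,ys],.07)[:,:2];ctr=P.mean(0)
        if not .3<ctr[0]<.8 or abs(ctr[1])>.5: continue
        w,V=np.linalg.eigh(np.cov((P-ctr).T));v=V[:,1]
        r=cv2.minAreaRect(P.astype(np.float32)*1000)
        print(n,len(P),ctr.round(4),"long axis deg",(np.degrees(np.arctan2(v[1],v[0]))%180).round(1),"size",(np.sqrt(12*w)*1000).round(1),np.round(r[0],1))
# stud top / washer / nut
for n,c in(("scene",S),("top",T)):
    m,b=blobs(c["color"],(12,90,60),(32,255,255),10)
    hsv=cv2.cvtColor(c["color"],cv2.COLOR_BGR2HSV)
    q=proj(c,[onz(c,[(315,179) if n=="scene" else (253,216)],.075)[0]])[0]
    for k in b:
        x,y,w,h=cv2.boundingRect(k)
        if abs(x+w/2-q[0])<12 and abs(y+h/2-q[1])<12:
            M=cv2.moments(k);print(n,"nut",(x,y,w,h),M["m10"]/M["m00"],M["m01"]/M["m00"])
    x0,y0=int(q[0])-24,int(q[1])-24
    g=cv2.cvtColor(c["color"],cv2.COLOR_BGR2GRAY)[y0:y0+48,x0:x0+48]
    thr=120 if n=="scene" else 85
    one=np.zeros((48,48),np.uint8);cs,_=cv2.findContours((g<thr).astype(np.uint8),cv2.RETR_EXTERNAL,cv2.CHAIN_APPROX_NONE)
    k=max(cs,key=cv2.contourArea);e=cv2.fitEllipse(cv2.convexHull(k));P=onz(c,[(e[0][0]+x0,e[0][1]+y0)],.064)[0]
    print(n,"washer",P.round(4),"axes",e[1])
def crop(c,x,y,w,h,f):return cv2.resize(c["color"][y:y+h,x:x+w],(w*f,h*f),interpolation=cv2.INTER_CUBIC)
C=np.hstack([crop(S,302,165,26,30,15),crop(T,240,203,26,30,15)]);cv2.imwrite("pics/nut.png",cv2.convertScaleAbs(C,alpha=1.2))
```

```text
scene 102 [ 0.5772 -0.3527] long axis deg 120.7 size [10.6 39.7] [ 577.2 -352.5]
scene 103 [ 0.6504 -0.1901] long axis deg 119.0 size [11.3 40.6] [ 650.2 -189.8]
scene 68 [ 0.457  -0.1485] long axis deg 93.7 size [10.7 40.1] [ 457.1 -148.9]
top 62 [ 0.4548 -0.1464] long axis deg 93.4 size [11.5 42.7] [ 455.8 -144.7]
top 65 [ 0.574  -0.3496] long axis deg 118.5 size [12.2 42.3] [ 574.4 -349.2]
top 63 [ 0.646  -0.1873] long axis deg 118.3 size [11.8 42.8] [ 646.  -186.7]
scene nut (308, 172, 13, 13) 314.0037878787879 178.74621212121212
scene washer [0.5623 0.107  0.064 ] axes (19.164525985717773, 23.836151123046875)
top nut (248, 212, 10, 10) 252.46323529411765 216.44117647058823
top nut (211, 176, 86, 85) 256.5346222405046 221.3064582476347
top washer [0.5591 0.1093 0.064 ] axes (19.540742874145508, 20.209897994995117)
```

View pics/nut.png

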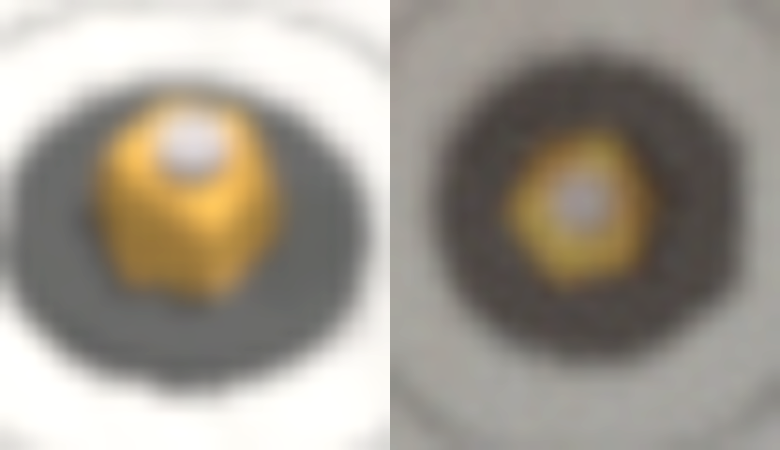

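The washer's centre falls at about (0.561,0.108), with scene and top disagreeing by about 3 mm, so I average them. In the top crop the nut shows corners left at (510,210) and bottom at (570,285). I start with key at (0.456,-0.1475), long axis 93.5°, and spin first.

```bash
cat >> h.py <<'E'
def go(x,y,z,yaw=None):
    s=get_state();p=s["tcp_pos"];a=s["eef_rot"][2]
    if yaw is not None:
        d=(a-yaw+180)%360-180;print("spin units",round(d/360,4),"=",round(d,2),"deg")
        a=yaw
    a=np.radians(a);D=np.array([x,y,z])-p
    print("after spin: tx %.3f ty %.3f tz %.3f"%tuple(np.array([D[0]*np.cos(a)+D[1]*np.sin(a),D[0]*np.sin(a)-D[1]*np.cos(a),-D[2]])/.15))
E
python3 -m inch '0 0 0 .0277 1;0 0 0 .0277 1;0 0 0 .0277 1;0 0 0 .0277 1;0 0 0 .0277 1;0 0 0 .0277 1;.388 -.055 0 0 .6;.388 -.055 0 0 .6'
python3 - <<'E'
from h import *
go(.456,-.1475,.11,-86.5)
for n,z in(("top",.071),("scene",.071)):
    c=dict(np.load(n+"A.npz"));F=8
    x0,y0=(240,203) if n=="top" else (302,165)
    q=cv2.resize(c["color"][y0:y0+30,x0:x0+26],None,fx=F,fy=F,interpolation=cv2.INTER_CUBIC).astype(int)
    d=cv2.GaussianBlur((q[...,2]-q[...,0]).astype(np.float32),(0,0),3)
    t=.5*(d.max()+np.median(d));mm=(d>t).astype(np.uint8)
    cs,_=cv2.findContours(mm,cv2.RETR_EXTERNAL,cv2.CHAIN_APPROX_NONE);k=max(cs,key=cv2.contourArea)
    P=onz(c,(k[:,0]+.5)/F-.5+[x0,y0],z)[:,:2]
    M=cv2.moments((P*1e5).astype(np.float32).reshape(-1,1,2));ctr=np.array([M["m10"],M["m01"]])/M["m00"]/1e5
    v=(P-ctr);v=v[:,0]+1j*v[:,1];th=np.angle(v);o=np.argsort(th);g=np.linspace(-np.pi,np.pi,361)[:-1]
    r=np.interp(g,th[o],abs(v)[o],period=2*np.pi);f=np.fft.fft(r*np.exp(0j))
    h=[(r*np.exp(-1j*m*g)).mean()*2 for m in range(8)]
    print(n,ctr.round(4),"r mm",(r.mean()*1000).round(1),"harm",np.round(np.abs(h)*1000,2),"corner at",(np.degrees(np.angle((r*np.exp(1j*6*g)).mean()))/6)%60)
S=dict(np.load("sceneA.npz"))
P=onz(S,[(302+x/15-.5,165+y/15-.5) for x,y in((122,287),(210,300),(275,225))],.064)-[.5623,.107,.064]
print(P[:,:2].round(4),np.hypot(P[:,0],P[:,1]).round(4),np.degrees(np.arctan2(P[:,1],P[:,0]))%60)
E
```

```text
time_s: 1.7
tcp_pos: [0.3267, 0.4867, 0.226]
eef_rot: [180.0, -0.0, -86.5]
contact_force: [1.1, 0.5, 0.3]
gripper_width: 0.0729
gripper_force: 0.0
spin units 0.0001 = 0.03 deg
after spin: tx 4.273 ty -0.602 tz 0.773
top [0.5588 0.1107] r mm 13.2 harm [2.645e+01 1.000e-02 4.100e-01 3.400e-01 2.000e-01 2.000e-01 3.700e-01
 9.000e-02] corner at 38.61090937362559
scene [0.562  0.1076] r mm 12.6 harm [25.11  1.38  1.06  2.51  2.19  1.16  0.94  0.21] corner at 48.358531504171836
[[ 0.0018 -0.014 ]
 [ 0.012  -0.0045]
 [ 0.0065  0.0132]] [0.0141 0.0128 0.0147] [37.16372394 39.59625296  3.86048467]
```

```bash
python3 -m inch '.388 -.055 0 0 .6;.388 -.055 0 0 .6;.388 -.055 0 0 .6;.388 -.055 0 0 .6;.388 -.055 0 0 .6;.388 -.055 0 0 .6;.388 -.055 0 0 .6;.388 -.055 0 0 .6' >/dev/null
python3 -m inch '.388 -.055 .1 0 .6;.388 -.055 .2 0 .6;.388 -.055 .2 0 .6;0 0 .25 0 .6;0 0 0 0 .6;0 0 0 0 .6;0 0 0 0 .6;0 0 0 0 .6'
python3 - <<'E'
from h import *
go(.456,-.1475,.040,-86.5)
S=capture("scene");T=capture("top")
C=np.zeros((600,800,3),np.uint8)
C[:,:400]=cv2.resize(S["color"][150:270,150:230],(400,600),interpolation=cv2.INTER_CUBIC)
C[:,400:]=cv2.resize(T["color"][195:315,303:383],(400,600),interpolation=cv2.INTER_CUBIC)
cv2.imwrite("pics/app1.png",C)
E
```

```text
time_s: 3.7
tcp_pos: [0.4557, -0.1389, 0.1185]
eef_rot: [-179.9, 0.0, -86.4]
contact_force: [-0.1, 0.1, -0.0]
gripper_width: 0.0526
gripper_force: 0.0
spin units 0.0002 = 0.06 deg
after spin: tx 0.058 ty 0.001 tz 0.523
```

View pics/app1.png

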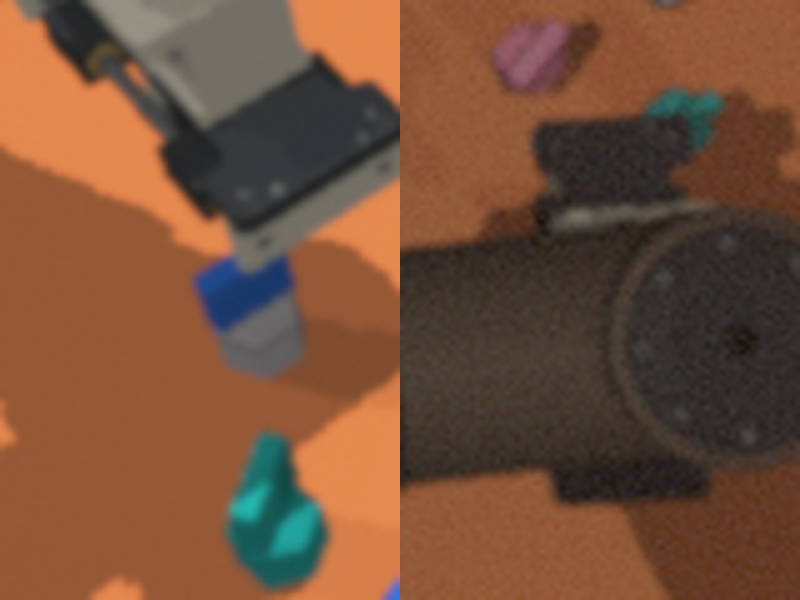

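The picture shows the near finger hanging just above the blue grip (crop about (245,290)), and the turquoise look-alike clear of the fingers. I descend and grip.

```bash
python3 -m inch '.058 0 .12 0 .6;0 0 .15 0 .6;0 0 .15 0 .6;0 0 .1 0 .6;0 0 0 0 .6;0 0 0 0 0;0 0 0 0 0;0 0 0 0 0' 40
python3 -m inch '0 0 0 0 0;0 0 0 0 0;0 0 -.1 0 0;0 0 -.2 0 0;0 0 -.3 0 0;0 0 -.2 0 0;0 0 0 0 0;0 0 0 0 0'
python3 - <<'E'
from h import *
go(.5605,.108,.158,-81.5)
E
```

```text
time_s: 4.8
tcp_pos: [0.4558, -0.1482, 0.0398]
eef_rot: [-179.9, 0.0, -86.5]
contact_force: [0.9, 0.1, -0.3]
gripper_width: 0.0282
gripper_force: 0.0
time_s: 5.8
tcp_pos: [0.4546, -0.1481, 0.1583]
eef_rot: [179.9, 0.0, -86.5]
contact_force: [0.5, 0.9, -2.2]
gripper_width: 0.0138
gripper_force: 40.0
spin units -0.014 = -5.05 deg
after spin: tx -1.584 ty -0.951 tz 0.002
```

```bash
python3 -m inch '0 0 0 -.014 0;-.317 -.19 0 0 0;-.317 -.19 0 0 0;-.317 -.19 0 0 0;-.317 -.19 0 0 0;-.317 -.19 0 0 0;0 0 0 0 0;0 0 0 0 0'
python3 - <<'E'
from h import *
go(.5605,.108,.158,-81.5)
S=capture("scene");np.savez("hold1.npz",**S)
cv2.imwrite("pics/hold1.png",cv2.resize(S["color"][110:210,255:375],(720,600),interpolation=cv2.INTER_CUBIC))
E
```

```text
time_s: 6.8
tcp_pos: [0.56, 0.1078, 0.1573]
eef_rot: [179.8, -0.1, -81.5]
contact_force: [-0.4, 0.1, -2.5]
gripper_width: 0.0137
gripper_force: 40.0
spin units 0.0001 = 0.05 deg
after spin: tx -0.001 ty -0.003 tz -0.005
```

View pics/hold1.png

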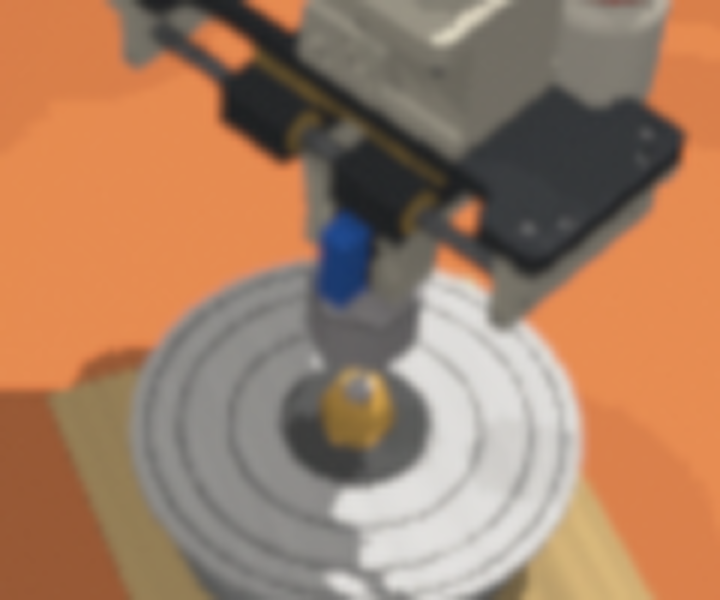

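The key hangs over the nut: tube edges at crop x≈308 and 418, lower rim at y≈370, nut at (357,405). I compare that with where a centred key should project.

Run:
```python
from h import *
S=dict(np.load("hold1.npz"))
R=.019/np.cos(np.pi/6)
for z in(.1175,.1435):
    a=np.radians(8.5+30+60*np.arange(6));X=np.c_[.562+R*np.cos(a),.1073+R*np.sin(a),np.full(6,z)]
    print(((proj(S,X)-[255,110]+.5)*6).round(0).tolist())
# grip bottom & nut
u=np.array([np.cos(np.radians(98.5)),np.sin(np.radians(98.5))])
n=np.array([u[1],-u[0]])
X=[[.562+s*.022*u[0]+t*.007*n[0],.1073+s*.022*u[1]+t*.007*n[1],z] for z in(.1515,.1875) for s in(-1,1) for t in(-1,1)]
print("grip",((proj(S,X)-[255,110]+.5)*6).round(0).tolist())
print("stud",((proj(S,[[.562,.1073,.085]])-[255,110]+.5)*6).round(0))
m,b=blobs(S["color"],(100,100,40),(130,255,255),10)
for k in b: print(((np.array(cv2.boundingRect(k))-[255,110,0,0])*6))
m,b=blobs(S["color"][165:190,300:330].copy(),(0,0,150),(179,60,255),1)
g=S["color"][160:172,300:330].min(2);print(g[:,2:28:1])
```

```text
[[421.0, 349.0], [403.0, 307.0], [347.0, 295.0], [308.0, 326.0], [324.0, 370.0], [381.0, 381.0]]
[[426.0, 304.0], [408.0, 261.0], [351.0, 250.0], [311.0, 281.0], [328.0, 325.0], [386.0, 337.0]]
grip [[315.0, 300.0], [343.0, 321.0], [396.0, 237.0], [424.0, 257.0], [319.0, 233.0], [348.0, 254.0], [403.0, 169.0], [432.0, 189.0]]
stud [[359. 391.]]
[-744 1038  108  150]
[-210  936   90  150]
[318 210  54  96]
[1308 -108  174  120]
[[128 128 131 124 105  90  89  83  68  54  60  80  98 104 106 105 103 100
  100 101 100 102 119 158 193 210]
 [136 136 136 127 106  93  94 101  93  84  86  99 106 108 108 107 105 103
  102 100  97  95 117 166 191 198]
 [140 140 137 125 105  93  91  97 101 100 100 102 105 109 110 109 107 105
  101  96  92  94 127 187 209 205]
 [140 140 136 125 105  93  91  91  94  94  95  96  97 101 104 106 107 103
   95  90  92  96 134 195 216 216]
 [139 138 136 127 109  95  92  93  95  94  93  93  91  92  93  98  99  95
   92  91  93 101 141 197 217 219]
 [136 131 128 125 112  98  92  95  96  96  97  96  96  94  93  93  93  92
   92  93  93 105 147 198 217 219]
 [127 121 119 123 119 104  95  95  97  97  98  98  98  97  96  95  94  94
   94  94  95 112 155 196 214 218]
 [123 123 129 133 130 115 100  97  97  97  98  98  97  97  97  96  94  94
   94  96 106 135 173 193 202 212]
 [131 134 137 138 138 132 112 100  97  98  98  98  97  97  96  96  95  94
   98 109 135 174 202 204 195 198]
 [137 138 138 139 146 154 131 105  98  97  98  98  97  96  97  95  96 100
  119 145 177 206 217 217 209 195]
 [140 139 138 139 147 164 144 112  99  98  98  98  99  98  97  96  97 115
  153 185 207 217 220 220 217 210]
 [139 139 137 134 136 142 133 111  99  97  96  99 103 102 100  97  98 121
  161 191 210 217 219 220 219 217]]
```

Run:
```python
from h import *
S=dict(np.load("sceneA.npz"));H=dict(np.load("hold1.npz"))
def key(c,x,y,z,longdeg):
    u=np.radians(longdeg);U=np.array([np.cos(u),np.sin(u)]);N=np.array([U[1],-U[0]])
    G=[[*(np.array([x,y])+s*.022*U+t*.007*N),z+h] for h in(.034,.07) for s in(-1,1) for t in(-1,1)]
    a=u+np.pi/2+np.pi/6+np.pi/3*np.arange(6);R=.019/np.cos(np.pi/6)
    B=np.c_[x+R*np.cos(a),y+R*np.sin(a),np.full(6,z)]
    g,b=proj(c,G),proj(c,B)
    return "blue x%.1f-%.1f y%.1f-%.1f"%(g[:,0].min(),g[:,0].max(),g[:,1].min(),g[:,1].max()),"rim x%.1f-%.1f ymax %.1f"%(b[:,0].min(),b[:,0].max(),b[:,1].max())
for n,a in(("k1",(.457,-.1487,0,93.6)),("k2",(.6503,-.19,0,118.9)),("k3",(.5772,-.3526,0,120))):print(n,key(S,*a))
print("held",key(H,.562,.1073,.1173,98.5))
for c in(S,H):
  for k in blobs(c["color"],(100,100,40),(130,255,255),10)[1]:
    x,y,w,h=cv2.boundingRect(k);print(x-.5,x+w-.5,y-.5,y+h-.5)
# tube rims on bench: non-orange (low saturation) columns
hsv=cv2.cvtColor(S["color"],cv2.COLOR_BGR2HSV)
for x0,y0 in((185,195),(215,265),(128,280)):
    m=((hsv[y0:y0+40,x0:x0+35,1]<90)).astype(np.uint8);n,l,st,_=cv2.connectedComponentsWithStats(m)
    i=1+st[1:,4].argmax();print("tube",st[i][0]+x0-.5,st[i][0]+st[i][2]+x0-.5,"ymax",st[i][1]+st[i][3]+y0-.5)
```

```text
k1 ('blue x187.5-209.5 y195.2-217.8', 'rim x194.5-210.7 ymax 226.2')
k2 ('blue x218.2-236.6 y264.9-292.6', 'rim x220.4-240.7 ymax 297.4')
k3 ('blue x128.1-151.7 y281.6-309.9', 'rim x137.2-157.9 ymax 314.2')
held ('blue x306.9-326.5 y137.7-163.1', 'rim x305.8-324.6 ymax 173.1')
130.5 148.5 282.5 307.5
219.5 234.5 266.5 290.5
189.5 207.5 196.5 215.5
472.5 501.5 91.5 111.5
130.5 148.5 282.5 307.5
219.5 234.5 265.5 290.5
307.5 316.5 144.5 160.5
472.5 501.5 91.5 111.5
tube 191.5 209.5 ymax 225.5
tube 218.5 239.5 ymax 296.5
tube 128.5 156.5 ymax 313.5
```

Compared with the same masks on the bench, the held key is about 1 mm too far from the camera. I correct by (+0.001,-0.001) and lower it onto the taper.

```bash
python3 - <<'E'
from h import *
go(.561,.107,.120)
E
python3 -m inch '.007 .006 .08 0 0;0 0 .08 0 0;0 0 .08 0 0;0 0 .02 0 0;0 0 .01 0 0;0 0 .01 0 0;0 0 0 0 0;0 0 0 0 0'
python3 -m inch '0 0 .01 0 0;0 0 .01 0 0;0 0 .005 0 0;0 0 .005 0 0;0 0 0 0 0;0 0 0 0 0;0 0 0 0 0;0 0 0 0 0'
```

```text
after spin: tx 0.003 ty -0.006 tz 0.252
time_s: 7.85
tcp_pos: [0.5601, 0.1062, 0.12]
eef_rot: [-180.0, -0.1, -81.4]
contact_force: [-11.1, -2.1, 24.5]
gripper_width: 0.0137
gripper_force: 40.0
time_s: 8.85
tcp_pos: [0.561, 0.1055, 0.1192]
eef_rot: [-179.8, -0.1, -81.4]
contact_force: [-19.6, -5.4, 50.6]
gripper_width: 0.0139
gripper_force: 40.3
```

I mistyped the sign of ty (x went -1 mm rather than +1); the lateral force also suggests moving -x. I ease off and feel for it.

```bash
python3 -m inch '0 0 -.02 0 0;0 .007 0 0 0;0 0 0 0 0;0 0 0 0 0;0 0 0 0 0;0 0 0 0 0;0 0 0 0 0;0 0 0 0 0' | sed -n 2,4p
python3 -m inch '0 .007 0 0 0;0 0 0 0 0;0 0 0 0 0;0 0 0 0 0;0 0 0 0 0;0 0 0 0 0;0 0 0 0 0;0 0 0 0 0'| sed -n 2,4p
python3 -m inch '0 0 0 .015 0;0 0 0 .015 0;0 0 0 0 0;0 0 0 0 0;0 0 0 0 0;0 0 0 0 0;0 0 0 0 0;0 0 0 0 0'| sed -n 2,4p
python3 -c "from h import *;print(get_state()['moment'],get_state()['joints'])"
```

```text
tcp_pos: [0.5602, 0.1057, 0.1196]
eef_rot: [-179.8, -0.1, -81.4]
contact_force: [-10.2, -5.2, 29.3]
tcp_pos: [0.56, 0.1058, 0.1197]
eef_rot: [-179.8, -0.1, -81.4]
contact_force: [-6.1, -5.2, 26.4]
tcp_pos: [0.5595, 0.1059, 0.1197]
eef_rot: [-179.8, -0.0, -92.2]
contact_force: [-8.4, -3.4, 27.2]
[-1.28138691  3.55929253  0.09015044] [ 30.49673233  15.91970802 -21.24951327   0.1760202  -52.67197647
 -32.79652086]
```

```bash
python3 -m inch '.01 0 0 0 0;0 0 0 0 0;0 0 0 0 0;0 0 0 0 0;0 0 0 -.015 0;0 0 0 -.015 0;0 0 0 0 0;0 0 0 0 0' | sed -n 2,4p
python3 -m inch '0 .015 0 0 0;0 0 0 0 0;0 0 0 0 0;0 0 0 0 0;0 0 0 0 0;0 0 0 0 0;0 0 0 0 0;0 0 0 0 0'| sed -n 2,4p
python3 -m inch '.01 0 0 0 0;0 0 0 0 0;0 0 0 0 0;0 0 0 0 0;0 0 0 0 0;0 0 0 0 0;0 0 0 0 0;0 0 0 0 0'| sed -n 2,4p
```

```text
tcp_pos: [0.5613, 0.1057, 0.1197]
eef_rot: [-179.6, 0.0, -81.4]
contact_force: [-2.4, -1.9, 21.7]
tcp_pos: [0.5609, 0.1057, 0.1198]
eef_rot: [-179.4, 0.0, -81.4]
contact_force: [2.2, -1.5, 16.1]
tcp_pos: [0.5609, 0.1054, 0.1198]
eef_rot: [-179.4, 0.1, -81.4]
contact_force: [1.7, 2.8, 16.7]
```

```bash
python3 -m inch '0 0 -.04 0 0;0 0 0 0 0;0 0 0 0 0;0 0 0 0 0;0 0 0 0 0;0 0 0 0 0;0 0 0 0 0;0 0 0 0 0'
python3 - <<'E'
from h import *
S=capture("scene");np.savez("hold2.npz",**S)
go(.559,.109,.125)
for k in blobs(S["color"],(100,100,40),(130,255,255),10)[1]:
    x,y,w,h=cv2.boundingRect(k);print(x-.5,x+w-.5,y-.5,y+h-.5)
cv2.imwrite("pics/hold2.png",cv2.resize(S["color"][130:200,273:357],(720,600),interpolation=cv2.INTER_CUBIC))
E
```

```text
time_s: 15.85
tcp_pos: [0.5574, 0.1043, 0.1221]
eef_rot: [-179.9, 0.1, -81.5]
contact_force: [2.6, 5.1, 1.9]
gripper_width: 0.0138
gripper_force: 40.0
after spin: tx -0.029 ty -0.015 tz -0.020
130.5 148.5 282.5 307.5
219.5 234.5 265.5 290.5
305.5 313.5 155.5 170.5
472.5 501.5 91.5 111.5
```

View pics/hold2.png

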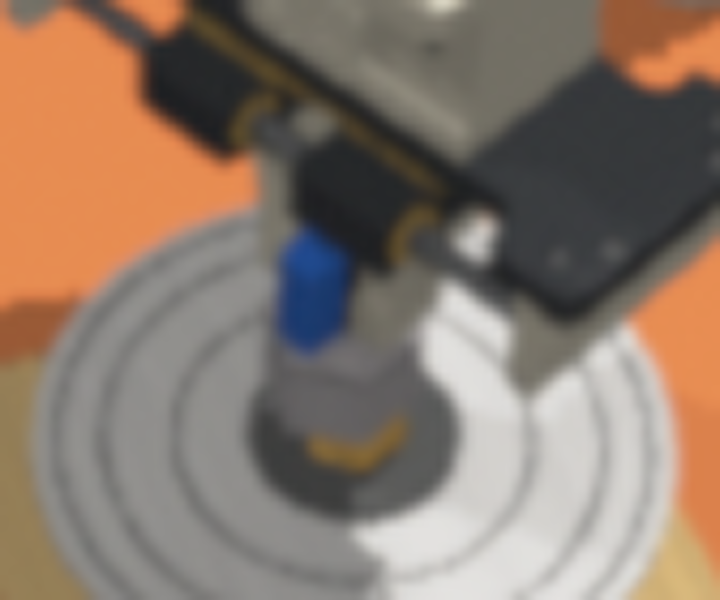

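The key tube spans crop x≈270–420 and the nut 308–408: the key sits about 1.5 px (3 mm) left of the nut. It needs to go +x, +y.

Run:
```python
from h import *
S=dict(np.load("hold2.npz"))
R=.019/np.cos(np.pi/6);a=np.radians(8.5+30+60*np.arange(6))
for z in(.0821,):
  b=proj(S,np.c_[.5623+R*np.cos(a),.107+R*np.sin(a),np.full(6,z)])
  print(((b-[273,130]+.5)*8.57).round(0).tolist())
R=.013/np.cos(np.pi/6)
b=proj(S,np.c_[.5623+R*np.cos(a),.107+R*np.sin(a),np.full(6,.064)])
print("foot",((b-[273,130]+.5)*8.57).round(0).tolist())
```

```text
[[436.0, 412.0], [412.0, 351.0], [334.0, 335.0], [280.0, 379.0], [303.0, 440.0], [382.0, 457.0]]
foot [[407.0, 447.0], [390.0, 406.0], [338.0, 395.0], [301.0, 425.0], [317.0, 466.0], [370.0, 478.0]]
```

```bash
python3 -c "
from h import *
go(.561,.1063,.124)"
```

```text
after spin: tx -0.010 ty -0.026 tz -0.013
```

```bash
python3 -m inch '0 0 -.02 0 0;-.01 -.026 0 0 0;0 0 0 0 0;0 0 .02 0 0;0 0 .02 0 0;0 0 .01 0 0;0 0 0 0 0;0 0 0 0 0' | sed -n 2,4p
python3 -m inch '0 0 .01 0 0;0 0 0 .012 0;0 0 0 .012 0;0 0 0 -.018 0;0 0 0 -.018 0;0 0 0 -.012 0;0 0 0 .024 0;0 0 0 0 0' | sed -n 2,4p
```

```text
tcp_pos: [0.5599, 0.1049, 0.1198]
eef_rot: [-179.9, -0.0, -81.4]
contact_force: [-9.3, -1.0, 20.9]
tcp_pos: [0.5629, 0.1057, 0.1198]
eef_rot: [-179.6, -0.0, -81.5]
contact_force: [-1.1, -1.1, 21.6]
```

The height stays at 0.1198 wherever it presses: it rests flat on the nut's top, so this is the 19 mm key. I put it back where it stood.

```bash
python3 -m inch '0 0 -.1 0 0;0 0 -.15 0 0;0 0 0 .014 0;.3 .18 0 0 0;.3 .18 0 0 0;.3 .18 0 0 0;.3 .18 0 0 0;0 0 0 0 0' | sed -n 2,4p
python3 -c "
from h import *
go(.455,-.148,.042,-86.5)"
```

```text
tcp_pos: [0.4605, -0.0833, 0.1532]
eef_rot: [179.9, 0.0, -86.7]
contact_force: [0.4, -0.1, -2.2]
spin units -0.0006 = -0.21 deg
after spin: tx 0.429 ty 0.063 tz 0.741
```

```bash
python3 -m inch '.22 .032 .2 0 0;.21 .031 .2 0 0;0 0 .2 0 0;0 0 .1 0 0;0 0 .025 0 0;0 0 0 0 0;0 0 0 0 0;0 0 0 0 0' | sed -n 2,4p
python3 -c "
from h import *
go(.455,-.148,.040,-86.5)"
```

```text
tcp_pos: [0.458, -0.1457, 0.0452]
eef_rot: [-179.9, 0.0, -86.5]
contact_force: [-0.1, -0.7, -2.4]
spin units -0.0 = -0.01 deg
after spin: tx 0.014 ty 0.021 tz 0.034
```

```bash
python3 -m inch '0 0 .015 0 0;0 0 .013 0 0;0 0 .005 0 0;0 0 0 0 0;0 0 0 0 .5;0 0 0 0 .5;0 0 0 0 .5;0 0 -.1 0 .5' 
python3 -m inch '0 0 -.3 0 .5;0 0 -.3 0 .5;0 0 0 -.014 .5;0 0 0 -.028 .5;0 0 0 -.028 .5;0 0 0 0 .5;0 0 0 0 .5;0 0 0 0 .5' | sed -n 2,5p
python3 -c "
from h import *
S=capture('scene')
for k in blobs(S['color'],(100,100,40),(130,255,255),10)[1]:
    x,y,w,h=cv2.boundingRect(k);print(x-.5,x+w-.5,y-.5,y+h-.5)
go(.648,-.1885,.041,-61.3)"
```

```text
time_s: 20.9
tcp_pos: [0.4567, -0.1459, 0.0539]
eef_rot: [179.9, 0.0, -86.5]
contact_force: [0.1, -0.0, -0.4]
gripper_width: 0.0428
gripper_force: 0.0
tcp_pos: [0.4575, -0.1459, 0.1445]
eef_rot: [180.0, 0.0, -61.4]
contact_force: [0.4, 0.6, 0.4]
gripper_width: 0.0436
129.5 148.5 282.5 307.5
219.5 234.5 266.5 290.5
190.5 209.5 197.5 215.5
472.5 501.5 91.5 111.5
spin units -0.0003 = -0.12 deg
after spin: tx 0.859 ty -0.978 tz 0.690
```

Key 1 stands again: its blue outline is the same size and height as before. Next is the key at (0.648,-0.1885).

```bash
python3 -m inch '.286 -.326 0 0 .5;.286 -.326 0 0 .5;.287 -.326 .1 0 .5;0 0 .15 0 .5;0 0 .1 0 .5;0 0 0 0 .5;0 0 0 0 .5;0 0 0 0 .5' | sed -n 2,4p
python3 -c "
from h import *
go(.648,-.1885,.040,-61.3)"
```

```text
tcp_pos: [0.6394, -0.1864, 0.0946]
eef_rot: [-179.9, -0.1, -61.3]
contact_force: [-0.4, -0.2, -0.9]
spin units -0.0 = -0.01 deg
after spin: tx 0.040 ty -0.044 tz 0.364
```

```bash
python3 -m inch '.04 -.044 0 0 .5;0 0 .12 0 .5;0 0 .14 0 .5;0 0 .1 0 .5;0 0 0 0 .5;0 0 0 0 0;0 0 0 0 0;0 0 0 0 0' 40 | sed -n 2,4p
python3 -m inch '0 0 0 0 0;0 0 0 0 0;0 0 -.1 0 0;0 0 -.3 0 0;0 0 -.4 0 0;0 0 0 -.0 0;0 0 0 0 0;0 0 0 0 0'
python3 -c "
from h import *
go(.561,.1065,.158,-81.5)"
```

```text
tcp_pos: [0.6479, -0.1886, 0.0397]
eef_rot: [-179.9, -0.0, -61.3]
contact_force: [0.4, -0.7, 0.2]
time_s: 24.95
tcp_pos: [0.6465, -0.1884, 0.1575]
eef_rot: [179.9, 0.1, -61.3]
contact_force: [0.5, -0.3, -2.1]
gripper_width: 0.0139
gripper_force: 40.0
spin units 0.056 = 20.17 deg
after spin: tx -2.029 ty 0.273 tz -0.003
```

```bash
python3 -m inch '0 0 0 .028 0;0 0 0 .028 0;-.338 .0455 0 0 0;-.338 .0455 0 0 0;-.338 .0455 0 0 0;-.338 .0455 0 0 0;-.338 .0455 0 0 0;-.338 .0455 0 0 0' >/dev/null
python3 -m inch '0 0 .05 0 0;0 0 .1 0 0;0 0 .07 0 0;0 0 0 0 0;0 0 0 0 0;0 0 0 0 0;0 0 0 0 0;0 0 0 0 0'|sed -n 2,4p
python3 - <<'E'
from h import *
go(.561,.1065,.118,-81.5)
S=capture("scene");np.savez("hold3.npz",**S)
cv2.imwrite("pics/hold3.png",cv2.resize(S["color"][130:200,273:357],(720,600),interpolation=cv2.INTER_CUBIC))
E
```

```text
tcp_pos: [0.5621, 0.1062, 0.1263]
eef_rot: [-180.0, 0.0, -81.5]
contact_force: [0.4, 0.3, -2.6]
spin units 0.0 = 0.02 deg
after spin: tx -0.003 ty 0.007 tz 0.055
```

View pics/hold3.png

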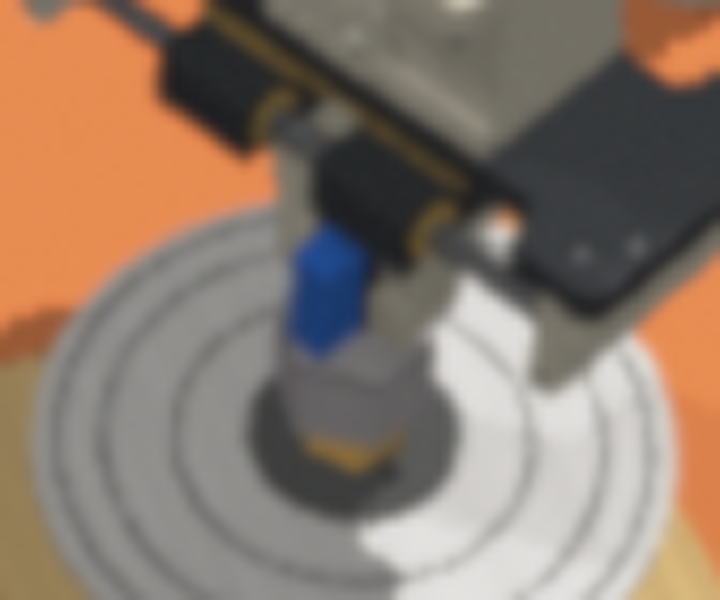

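The rim (x≈283–432) is now centred on the nut (305–403) sideways. I press down.

```bash
python3 -m inch '0 0 .03 0 0;0 0 .02 0 0;0 0 .015 0 0;0 0 .01 0 0;0 0 0 0 0;0 0 0 0 0;0 0 0 0 0;0 0 0 0 0'|sed -n 2,4p
python3 -m inch '0 0 .01 0 0;0 0 .01 0 0;0 0 0 .014 0;0 0 0 -.014 0;0 0 0 -.014 0;0 0 0 .014 0;0 0 0 0 0;0 0 0 0 0'|sed -n 2,4p
```

```text
tcp_pos: [0.5631, 0.1058, 0.1196]
eef_rot: [-179.8, -0.1, -81.4]
contact_force: [-12.6, -3.4, 34.6]
tcp_pos: [0.5663, 0.1061, 0.1191]
eef_rot: [-179.4, -0.1, -81.3]
contact_force: [-7.7, -5.6, 43.9]
```

```bash
cat > m.py <<'E'
from h import *
def corner(c,z):   # near-left bottom of blue grip, softly measured: col/row where blueness crosses half
    m,b=blobs(c["color"],(100,100,40),(130,255,255),10)
    return [cv2.boundingRect(k) for k in b]
def blue(c,box):
    x0,y0,x1,y1=box;q=c["color"][y0:y1,x0:x1].astype(np.float32)
    d=np.clip(q[...,0]-q[...,2],0,None);F=8
    d=cv2.GaussianBlur(cv2.resize(d,None,fx=F,fy=F,interpolation=cv2.INTER_CUBIC),(0,0),3)
    m=d>45;ys,xs=np.nonzero(m)
    n,l,st,_=cv2.connectedComponentsWithStats(m.astype(np.uint8));i=1+st[1:,4].argmax();x,y,w,h=st[i][:4]
    return np.array([x/F+x0-.5,(x+w)/F+x0-.5,y/F+y0-.5,(y+h)/F+y0-.5])
def pred(c,x,y,z,longdeg):
    u=np.radians(longdeg);U=np.array([np.cos(u),np.sin(u)]);N=np.array([U[1],-U[0]])
    g=proj(c,[[*(np.array([x,y])+s*.022*U+t*.007*N),z+h] for h in(.034,.07) for s in(-1,1) for t in(-1,1)])
    return np.array([g[:,0].min(),g[:,0].max(),g[:,1].min(),g[:,1].max()])
E
python3 - <<'E'
from m import *
S=dict(np.load("sceneA.npz"))
for box,a in(((183,190,215,225),(.457,-.1487,0,93.6)),((212,260,245,300),(.6503,-.19,0,118.9)),((122,275,160,315),(.5772,-.3526,0,120))):
    print("bench",(blue(S,box)-pred(S,*a)).round(2))
for n,z in(("hold1",.1173),("hold2",.0821),("hold3",.0863)):
    c=dict(np.load(n+".npz"));p=pred(c,.5612,.108,z,98.5);print(n,(blue(c,(298,130,325,175))-p).round(2))
# nut columns in scene
for n in("sceneA","hold2","hold3"):
    c=dict(np.load(n+".npz"));q=c["color"][165:190,300:328].astype(np.float32);d=cv2.GaussianBlur(cv2.resize(q[...,2]-q[...,0],None,fx=8,fy=8,interpolation=cv2.INTER_CUBIC),(0,0),3)
    ys,xs=np.nonzero(d>55);print(n,"nut",xs.min()/8+299.5,xs.max()/8+299.5,ys.min()/8+164.5,ys.max()/8+164.5)
R=.013/np.cos(np.pi/6)
for ang in(28.5,38.5,48.5):
    a=np.radians(ang+60*np.arange(6));b=proj(S,np.r_[np.c_[.5612+R*np.cos(a),.108+R*np.sin(a),np.full(6,.064)],np.c_[.5612+R*np.cos(a),.108+R*np.sin(a),np.full(6,.074)]]);print(ang,b.min(0),b.max(0))
E
```

```text
bench [ 1.52 -2.8   1.34 -2.58]
bench [ 1.29 -2.52  1.26 -2.48]
bench [ 1.77 -2.98  1.13 -2.49]
hold1 [  0.67 -10.23   7.53  -2.31]
hold2 [ -1.03 -12.17   7.86  -2.35]
hold3 [  0.14 -10.07   8.77  -0.92]
sceneA nut 308.375 319.625 172.125 183.625
hold2 nut 309.25 319.0 179.375 183.875
hold3 nut 309.625 315.375 181.5 183.875
28.5 [308.04917655 172.34147345] [319.9600753  184.88849647]
38.5 [307.70574978 172.48876928] [320.29048625 184.73640693]
48.5 [307.54744156 172.78062547] [320.43105414 184.43573445]
```

Measured by sub-pixel blue edges against the bench reference, the key must sit at TCP about (0.560,0.112). I was 4–5 mm off in y, for key 1 too, so its trial wasn't valid. I recentre.

```bash
python3 -m inch '0 0 -.06 0 0;0 0 -.06 0 0;0 0 0 0 0;0 0 0 0 0;0 0 0 0 0;0 0 0 0 0;0 0 0 0 0;0 0 0 0 0'|sed -n 2,4p
python3 - <<'E'
from m import *
go(.5602,.1115,.125,-81.5)
z=get_state()["tcp_pos"][2]-.0398
cs=[capture("scene") for _ in range(4)];c=cs[0];c["color"]=np.mean([k["color"] for k in cs],0).round().astype(np.uint8)
print((blue(c,(298,130,325,175))-pred(c,.5609,.1083,z,98.5)-[1.5,0,0,-2.5]).round(2))
E
```

```text
tcp_pos: [0.562, 0.1062, 0.1297]
eef_rot: [180.0, -0.0, -81.5]
contact_force: [-0.1, -0.5, -2.5]
spin units 0.0 = 0.02 deg
after spin: tx -0.037 ty 0.007 tz 0.031
[ -1.32 -10.22   8.89   1.62]
```

```bash
python3 -m inch '-.037 .009 0 0 0;0 0 0 0 0;0 0 .03 0 0;0 0 .03 0 0;0 0 .02 0 0;0 0 .015 0 0;0 0 0 0 0;0 0 0 0 0'|sed -n 2,4p
```

```text
tcp_pos: [0.5605, 0.1116, 0.1187]
eef_rot: [-179.9, -0.0, -81.4]
contact_force: [-9.9, 0.4, 24.5]
```

```bash
python3 -m inch '0 0 .02 0 0;0 0 .01 0 0;0 0 0 0 0;0 0 0 0 0;0 0 0 0 0;0 0 0 0 0;0 0 0 0 0;0 0 0 0 0'|sed -n 2,4p
```

```text
tcp_pos: [0.5623, 0.1119, 0.1173]
eef_rot: [-179.6, -0.0, -81.3]
contact_force: [-11.8, -0.0, 42.1]
```

```bash
python3 -m inch '0 0 0 .014 0;0 0 0 .014 0;0 0 0 .014 0;0 0 0 0 0;0 0 0 0 0;0 0 0 0 0;0 0 0 0 0;0 0 0 0 0'|sed -n 2,4p; python3 -c "from h import *;print(get_state()['moment'])"
python3 -m inch '0 0 0 -.021 0;0 0 0 -.021 0;0 0 0 -.021 0;0 0 0 -.021 0;0 0 0 0 0;0 0 0 0 0;0 0 0 0 0;0 0 0 0 0'|sed -n 2,4p; python3 -c "from h import *;print(get_state()['moment'])"
```

```text
tcp_pos: [0.5609, 0.1104, 0.1152]
eef_rot: [-179.8, -0.1, -96.5]
contact_force: [-10.6, -5.2, 32.3]
[-2.01747535  4.09782031 -0.00584962]
tcp_pos: [0.5604, 0.1101, 0.1152]
eef_rot: [-179.9, -0.2, -66.3]
contact_force: [-11.5, -5.2, 33.3]
[-2.15854649e+00  4.92780299e+00 -3.92714721e-03]
```

The key now sits 12.5 mm up: it is centred and either misaligned or too small. I relieve the side load and sweep clockwise slowly, feeling for a drop.

```bash
R(){ sed -n 1,4p; python3 -c "from h import *;print(get_state()['moment'].round(3))"; }
python3 -m inch '-.008 .018 0 0 0;0 0 0 .005 0;0 0 0 .005 0;0 0 0 .005 0;0 0 0 .005 0;0 0 0 .005 0;0 0 0 .005 0;0 0 0 .005 0'|R
python3 -m inch '0 0 0 .005 0;0 0 0 .005 0;0 0 0 .005 0;0 0 0 .005 0;0 0 0 .005 0;0 0 0 .005 0;0 0 0 .005 0;0 0 0 .005 0'|R
```

```text
time_s: 35.2
tcp_pos: [0.5599, 0.1106, 0.1154]
eef_rot: [-179.6, -0.1, -78.9]
contact_force: [-3.0, -7.6, 25.7]
[-3.029  0.909  0.099]
time_s: 36.2
tcp_pos: [0.5603, 0.1106, 0.1155]
eef_rot: [-179.6, -0.0, -93.3]
contact_force: [-1.7, -8.1, 24.2]
[-3.111  0.388  0.071]
```

```bash
R(){ sed -n 1,4p; python3 -c "from h import *;print(get_state()['moment'].round(3))"; }
python3 -m inch '.012 0 -.009 0 0;0 0 0 0 0;0 0 0 -.007 0;0 0 0 -.007 0;0 0 0 -.007 0;0 0 0 -.007 0;0 0 0 -.007 0;0 0 0 -.007 0'|R
```

```text
time_s: 37.2
tcp_pos: [0.5599, 0.1101, 0.1157]
eef_rot: [-179.6, -0.0, -78.1]
contact_force: [-0.9, -2.7, 16.2]
[-0.592  0.107 -0.073]
```

```bash
R(){ sed -n 1,4p; python3 -c "from h import *;print(get_state()['moment'].round(3))"; }
python3 -m inch '0 0 0 -.007 0;0 0 0 -.007 0;0 0 0 -.007 0;0 0 0 -.007 0;0 0 0 -.007 0;0 0 0 -.007 0;0 0 0 -.007 0;0 0 0 -.007 0'|R
```

```text
time_s: 38.2
tcp_pos: [0.5595, 0.11, 0.1158]
eef_rot: [-179.7, -0.1, -57.9]
contact_force: [-2.1, -1.9, 19.9]
[-0.54   0.965 -0.305]
```

```bash
R(){ sed -n 1,4p; python3 -c "from h import *;print(get_state()['moment'].round(3))"; }
python3 -m inch '0 0 0 -.005 0;0 0 0 -.005 0;0 0 0 -.005 0;0 0 0 -.005 0;0 0 0 -.005 0;0 0 0 -.005 0;0 0 0 -.005 0;0 0 0 -.005 0'|R
```

```text
time_s: 39.2
tcp_pos: [0.5594, 0.1098, 0.1162]
eef_rot: [-179.7, -0.2, -43.6]
contact_force: [-4.6, -2.3, 23.3]
[-1.031  1.778 -0.219]
```

```bash
R(){ sed -n 1,4p; python3 -c "from h import *;print(get_state()['moment'].round(3))"; }
python3 -m inch '0 0 0 -.007 0;0 0 0 -.007 0;0 0 0 -.007 0;0 0 0 -.007 0;0 0 0 -.007 0;0 0 0 -.007 0;0 0 0 -.007 0;0 0 0 -.007 0'|R
```

```text
time_s: 40.2
tcp_pos: [0.559, 0.1095, 0.1155]
eef_rot: [-179.9, -0.3, -23.4]
contact_force: [-2.5, -3.6, 18.0]
[-1.335  1.091 -0.123]
```

```bash
R(){ sed -n 1,4p; python3 -c "from h import *;print(get_state()['moment'].round(3))"; }
python3 -m inch '0 0 0 -.006 0;0 0 0 -.006 0;0 0 0 -.006 0;0 0 0 -.006 0;0 0 .01 0 0;0 0 .01 0 0;0 0 0 0 0;0 0 0 0 0'|R
```

```text
time_s: 41.2
tcp_pos: [0.5594, 0.1092, 0.1147]
eef_rot: [-179.9, -0.4, -14.8]
contact_force: [-8.6, -4.6, 36.0]
[-1.96   3.457 -0.125]
```

```bash
R(){ sed -n 1,4p; python3 -c "from h import *;print(get_state()['moment'].round(3),get_state()['joints'].round(0))"; }
python3 -m inch '0 0 -.005 -.007 0;0 0 0 -.007 0;0 0 0 -.007 0;0 0 0 -.007 0;0 0 0 -.007 0;0 0 0 0 0;0 0 0 0 0;0 0 0 0 0'|R
python3 - <<'E'
from h import *
S=capture("scene");np.savez("hold4.npz",**S)
cv2.imwrite("pics/hold4.png",cv2.resize(S["color"][130:200,273:357],(720,600),interpolation=cv2.INTER_CUBIC))
E
```

```text
time_s: 42.2
tcp_pos: [0.5594, 0.1091, 0.1148]
eef_rot: [-180.0, -0.3, -2.2]
contact_force: [-5.8, -5.6, 29.9]
[-2.004  2.502 -0.628] [ 31.  16. -22.   0. -52.  57.]
```

View pics/hold4.png

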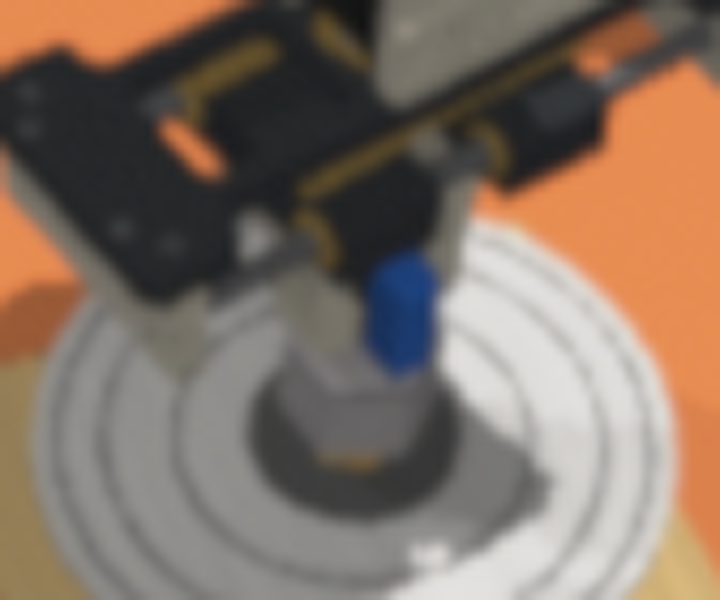

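The key stands over the nut with only a sliver of brass showing at (350,462). The torque of -0.63 N m says it has hooked on the nut against its lower stop. I turn back clockwise while pressing so it can drop.

```bash
R(){ sed -n 1,4p; python3 -c "from h import *;print(get_state()['moment'].round(3))"; }
python3 -m inch '0 0 .005 .005 0;0 0 .005 .005 0;0 0 0 .005 0;0 0 0 .003 0;0 0 0 0 0;0 0 0 0 0;0 0 0 0 0;0 0 0 0 0'|R
```

```text
time_s: 43.25
tcp_pos: [0.5599, 0.1091, 0.1146]
eef_rot: [-180.0, -0.4, -8.6]
contact_force: [-7.4, -6.1, 38.4]
[-2.477  3.282  0.043]
```

```bash
R(){ sed -n 1,5p; python3 -c "from h import *;print(get_state()['moment'].round(3))"; }
python3 -m inch '0 0 -.015 0 0;-.017 .023 0 0 0;0 0 0 -.008 0;0 0 .01 .008 0;0 0 .01 .008 0;0 0 .005 -.008 0;0 0 0 0 0;0 0 0 0 0'|R
```

```text
time_s: 44.25
tcp_pos: [0.5595, 0.1085, 0.1146]
eef_rot: [-179.7, -0.7, -8.6]
contact_force: [-6.8, 1.1, 42.2]
gripper_width: 0.0138
[ 0.346  2.485 -0.035]
```

```bash
python3 -m inch '0 0 -.04 0 0;0 0 -.04 0 0;0 0 0 .008 0;0 0 0 .008 0;0 0 0 .007 0;0 0 0 0 0;0 0 0 0 0;0 0 0 0 0'|sed -n 1,5p
python3 -c "
from h import *
go(.5595,.109,.118)"
```

```text
time_s: 45.25
tcp_pos: [0.5546, 0.1072, 0.1199]
eef_rot: [-179.9, -0.1, -16.9]
contact_force: [-0.9, 1.8, 6.3]
gripper_width: 0.014
after spin: tx 0.028 ty -0.021 tz 0.013
```

```bash
python3 -m inch '0 0 -.01 0 0;.025 -.02 0 0 0;0 0 .03 0 0;0 0 .02 0 0;0 0 .02 0 0;0 0 .015 0 0;0 0 0 0 0;0 0 0 0 0'|sed -n 1,5p; python3 -c "from h import *;print(get_state()['moment'].round(3))"
```

```text
time_s: 46.25
tcp_pos: [0.5618, 0.1084, 0.1139]
eef_rot: [-179.8, -0.5, -16.9]
contact_force: [-6.3, -4.7, 39.2]
gripper_width: 0.014
[-1.707  2.727 -0.04 ]
```

```bash
python3 -m inch '0 0 -.05 0 0;-.012 0 0 .007 0;0 0 0 .007 0;0 0 .02 0 0;0 0 .02 0 0;0 0 .01 0 0;0 0 0 0 0;0 0 0 0 0'|sed -n 1,5p; python3 -c "from h import *;print(get_state()['moment'].round(3))"
```

```text
time_s: 47.25
tcp_pos: [0.5612, 0.1086, 0.114]
eef_rot: [-179.8, -0.5, -21.9]
contact_force: [-1.4, -7.3, 35.8]
gripper_width: 0.0135
[-3.096  0.507  0.03 ]
```

Pressed balanced on the taper at about 11.8 mm, which is lower than a too-small key can go. I sweep counter-clockwise under a deeper push, so the nut rests on its stop and the key must drop when aligned.

```bash
python3 -m inch '.0075 .018 0 -.008 0;0 0 .005 -.008 0;0 0 0 -.008 0;0 0 0 -.008 0;0 0 0 -.008 0;0 0 0 -.008 0;0 0 0 -.008 0;0 0 0 -.008 0'|sed -n 1,5p; python3 -c "from h import *;print(get_state()['moment'].round(3))"
```

```text
time_s: 48.25
tcp_pos: [0.5616, 0.1082, 0.1138]
eef_rot: [-179.8, -0.7, 1.2]
contact_force: [-4.4, 3.4, 41.2]
gripper_width: 0.0139
[ 1.351  2.167 -0.609]
```

```bash
python3 -m inch '0 0 0 -.006 0;0 0 0 -.006 0;0 0 0 -.006 0;0 0 0 -.006 0;0 0 0 0 0;0 0 0 0 0;0 0 0 0 0;0 0 0 0 0'|sed -n 1,5p; python3 -c "from h import *;print(get_state()['moment'].round(3))"
```

```text
time_s: 49.25
tcp_pos: [0.5619, 0.1085, 0.1144]
eef_rot: [-179.9, -0.8, 9.8]
contact_force: [-6.6, 3.9, 44.5]
gripper_width: 0.0137
[ 1.787  2.86  -0.05 ]
```

```bash
python3 -m inch '0 0 0 -.01 0;0 0 0 -.01 0;0 0 0 -.01 0;0 0 0 -.01 0;0 0 0 -.01 0;0 0 0 -.005 0;0 0 0 -.005 0;0 0 0 -.005 0'|sed -n 1,5p; python3 -c "from h import *;print(get_state()['moment'].round(3))"
```

```text
time_s: 50.25
tcp_pos: [0.5618, 0.109, 0.1139]
eef_rot: [179.8, -0.8, 33.2]
contact_force: [-6.5, 6.1, 39.7]
gripper_width: 0.0138
[ 2.786  2.674 -0.052]
```

```bash
python3 -m inch '-.004 -.018 0 -.005 0;0 0 0 -.005 0;0 0 0 -.005 0;0 0 0 -.005 0;0 0 0 -.005 0;0 0 0 -.005 0;0 0 0 -.005 0;0 0 0 0 0'|sed -n 1,5p; python3 -c "from h import *;print(get_state()['moment'].round(3))"
```

```text
time_s: 51.25
tcp_pos: [0.5609, 0.1097, 0.1134]
eef_rot: [179.6, -0.7, 45.8]
contact_force: [1.5, -1.7, 31.7]
gripper_width: 0.014
[-0.375 -0.947 -0.209]
```

```bash
python3 -m inch '0 0 .01 -.005 0;0 0 .01 -.005 0;0 0 0 .004 0;0 0 0 .006 0;0 0 0 .006 0;0 0 0 .006 0;0 0 0 0 0;0 0 0 0 0'|sed -n 1,5p; python3 -c "from h import *;print(get_state()['moment'].round(3))"
```

```text
time_s: 52.25
tcp_pos: [0.5615, 0.1099, 0.1128]
eef_rot: [179.6, -0.8, 41.5]
contact_force: [-5.6, -0.8, 50.1]
gripper_width: 0.014
[-0.285  1.873  0.07 ]
```

Run:
```python
from m import *
cs=[capture("scene") for _ in range(4)];c=cs[0];c["color"]=np.mean([k["color"] for k in cs],0).round().astype(np.uint8);np.savez("hold5.npz",**c)
cv2.imwrite("pics/hold5.png",cv2.convertScaleAbs(cv2.resize(c["color"][140:195,282:348],(720,600),interpolation=cv2.INTER_CUBIC),alpha=1.4))
f=720/66
for ang,n in((41.5,"rim"),):
  for z in(.0640,.070,.0745,.0765):
    R=.019/np.cos(np.pi/6);a=np.radians(ang+60*np.arange(6));b=proj(c,np.c_[.5609+R*np.cos(a),.1083+R*np.sin(a),np.full(6,z)]);print(z,((b-[282,140]+.5)*f).round(0).tolist())
R=.013/np.cos(np.pi/6)
for ang in(31.5,41.5):
  a=np.radians(ang+60*np.arange(6));b=proj(c,np.c_[.5609+R*np.cos(a),.1083+R*np.sin(a),np.full(6,.064)]);print("foot",ang,((b-[282,140]+.5)*f).round(0).tolist())
```

```text
0.064 [[452.0, 456.0], [417.0, 381.0], [319.0, 364.0], [254.0, 422.0], [288.0, 498.0], [388.0, 515.0]]
0.07 [[454.0, 439.0], [419.0, 364.0], [320.0, 347.0], [255.0, 405.0], [289.0, 482.0], [390.0, 499.0]]
0.0745 [[456.0, 426.0], [420.0, 351.0], [321.0, 334.0], [256.0, 393.0], [290.0, 469.0], [391.0, 486.0]]
0.0765 [[457.0, 420.0], [421.0, 345.0], [322.0, 328.0], [257.0, 387.0], [291.0, 463.0], [392.0, 480.0]]
foot 31.5 [[418.0, 459.0], [405.0, 406.0], [341.0, 386.0], [289.0, 419.0], [300.0, 473.0], [365.0, 493.0]]
foot 41.5 [[421.0, 450.0], [397.0, 399.0], [329.0, 388.0], [285.0, 428.0], [309.0, 480.0], [377.0, 491.0]]
```

View pics/hold5.png

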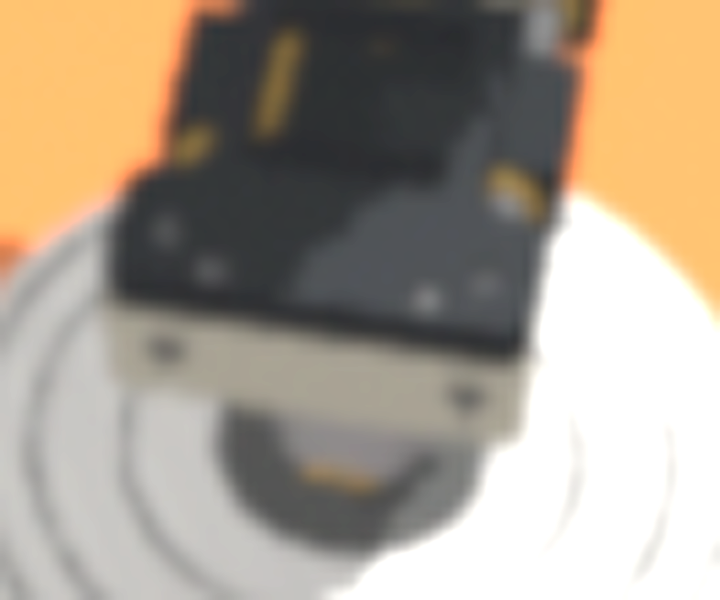

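The image puts the mouth still about 12.5–13 mm up, with flats nearly in line (rim edge (303,465)–(378,478), foot edge about (303,480)–(372,490)). The key has crept up in the pads, so this is the 23 mm key. Allowing for a 2 mm bias, key 1 was already close to centre when it rested on the nut's top (19 mm), so the third key should fit. I stand this one on a clear spot.

```bash
python3 -m inch '0 0 -.12 0 0;0 0 -.15 .029 0;0 0 0 .029 0;-.211 .223 0 0 0;-.211 .223 0 0 0;-.211 .223 0 0 0;-.211 .223 0 0 0;0 0 .2 .029 0' 60|sed -n 1,5p
python3 -c "
from h import *
go(.49,-.06,.037)"
```

```text
time_s: 53.45
tcp_pos: [0.4819, -0.0636, 0.1155]
eef_rot: [-180.0, -0.1, 9.7]
contact_force: [0.2, 0.3, -3.8]
gripper_width: 0.0139
after spin: tx 0.057 ty -0.015 tz 0.523
```

```bash
python3 -m inch '0 0 .2 .029 0;0 0 .18 .029 0;0 0 .11 .029 0;0 0 .03 0 0;0 0 .005 0 0;0 0 0 0 .5;0 0 0 0 .5;0 0 -.12 0 .5'|sed -n 1,5p
python3 -c "
from h import *
go(.5755,-.351,.1,-60.4)
S=capture('scene')
for k in blobs(S['color'],(100,100,40),(130,255,255),10)[1]:
    x,y,w,h=cv2.boundingRect(k);print(x-.5,x+w-.5,y-.5,y+h-.5)"
```

```text
time_s: 54.45
tcp_pos: [0.4812, -0.0619, 0.0527]
eef_rot: [179.9, 0.2, -21.4]
contact_force: [0.7, 1.0, -0.4]
gripper_width: 0.0381
spin units 0.1084 = 39.03 deg
after spin: tx 1.987 ty 0.405 tz -0.316
130.5 148.5 282.5 307.5
190.5 209.5 196.5 215.5
231.5 240.5 185.5 205.5
472.5 501.5 91.5 111.5
```

```bash
python3 -m inch '0 0 -.3 .0271 .5;0 0 -.25 .0271 .5;0 0 0 .0271 .5;0 0 0 .0271 .5;.397 .081 0 0 .5;.397 .081 0 0 .5;.397 .081 0 0 .5;.397 .081 0 0 .5'|sed -n 1,5p
python3 -c "
from h import *
go(.5755,-.351,.04,-60.4)"
```

```text
time_s: 55.5
tcp_pos: [0.5584, -0.2946, 0.1356]
eef_rot: [180.0, 0.0, -60.4]
contact_force: [1.0, 0.9, 0.7]
gripper_width: 0.0437
spin units 0.0001 = 0.04 deg
after spin: tx 0.383 ty 0.087 tz 0.637
```

```bash
python3 -m inch '.385 .083 0 0 .5;0 0 .2 0 .5;0 0 .2 0 .5;0 0 .17 0 .5;0 0 .067 0 .5;0 0 0 0 .5;0 0 0 0 0;0 0 0 0 0' 60|sed -n 1,5p
python3 -c "
from h import *
go(.5597,.109,.158,-81.5)"
```

```text
time_s: 56.5
tcp_pos: [0.5765, -0.3491, 0.0421]
eef_rot: [-179.9, -0.1, -60.4]
contact_force: [0.4, -0.0, 0.4]
gripper_width: 0.0291
spin units 0.0587 = 21.13 deg
after spin: tx -3.037 ty -0.341 tz -0.773
```

```bash
python3 -m inch '0 0 0 0 0;0 0 0 0 0;0 0 -.35 0 0;0 0 -.4 .025 0;0 0 0 .0253 0;-.378 -.0626 0 0 0;-.378 -.0626 0 0 0;-.378 -.0626 0 0 0' 60|sed -n 1,5p
python3 -c "
from h import *
go(.560,.1103,.125,-78.5)"
```

```text
time_s: 57.5
tcp_pos: [0.5687, -0.1751, 0.1529]
eef_rot: [180.0, 0.0, -78.5]
contact_force: [0.8, 1.2, -3.4]
gripper_width: 0.0136
spin units -0.0001 = -0.04 deg
after spin: tx -1.876 ty -0.323 tz 0.186
```

```bash
python3 -m inch '-.376 -.0646 0 0 0;-.376 -.0646 0 0 0;-.376 -.0646 0 0 0;-.376 -.0646 0 0 0;-.372 -.0646 0 0 0;0 0 .1 0 0;0 0 .06 0 0;0 0 0 0 0'|sed -n 1,5p
python3 - <<'E'
from m import *
go(.560,.1103,.125,-78.5)
c=capture("scene");z=get_state()["tcp_pos"][2]-.040
print((blue(c,(298,130,328,175))-pred(c,.5609,.1083,z,101.5)-[1.5,0,0,-2.5]).round(2))
E
```

```text
time_s: 58.5
tcp_pos: [0.5599, 0.1074, 0.1282]
eef_rot: [179.9, -0.0, -78.6]
contact_force: [-0.4, -0.1, -2.2]
gripper_width: 0.0133
spin units -0.0002 = -0.06 deg
after spin: tx -0.019 ty -0.004 tz 0.021
[-1.82 -9.64  8.5   1.64]
```

```bash
python3 -m inch '-.026 0 0 0 0;0 0 0 0 0;0 0 .04 0 0;0 0 .03 0 0;0 0 .03 0 0;0 0 .015 0 0;0 0 0 0 0;0 0 0 0 0'|sed -n 1,5p;python3 -c "from h import *;print(get_state()['moment'].round(3))"
```

```text
time_s: 59.55
tcp_pos: [0.5598, 0.1124, 0.1121]
eef_rot: [180.0, -0.0, -78.5]
contact_force: [-0.2, -1.0, -3.2]
gripper_width: 0.0135
[-0.203  0.12   0.013]
```

No resistance at 0.112: this key fits. I push it home.

```bash
python3 -m inch '0 0 .03 0 0;0 0 .02 0 0;0 0 .015 0 0;0 0 .01 0 0;0 0 0 0 0;0 0 0 0 0;0 0 0 0 0;0 0 0 0 0'|sed -n 1,5p;python3 -c "from h import *;print(get_state()['moment'].round(3))"
```

```text
time_s: 60.55
tcp_pos: [0.5601, 0.1124, 0.105]
eef_rot: [-179.9, -0.0, -78.4]
contact_force: [-15.5, -0.8, 34.3]
gripper_width: 0.0136
[-0.344  6.11  -0.066]
```

```bash
python3 -m inch '0 .012 0 .01 0;0 0 .004 .01 0;0 0 0 .01 0;0 0 0 .01 0;0 0 0 .01 0;0 0 0 .01 0;0 0 0 .01 0;0 0 0 0 0'|sed -n 1,6p;python3 -c "from h import *;print(get_state()['moment'].round(3))"
```

```text
time_s: 61.55
tcp_pos: [0.5612, 0.112, 0.105]
eef_rot: [-179.6, 0.1, -103.6]
contact_force: [-4.4, -5.8, 28.7]
gripper_width: 0.0138
gripper_force: 60.1
[-2.088  1.966  0.19 ]
```

```bash
python3 -m inch '0 0 0 .008 0;0 0 0 .008 0;0 0 0 .008 0;0 0 0 .005 0;0 0 0 0 0;0 0 0 0 0;0 0 0 0 0;0 0 0 0 0'|sed -n 1,6p;python3 -c "from h import *;print(get_state()['moment'].round(3))"
```

```text
time_s: 62.55
tcp_pos: [0.5617, 0.1119, 0.105]
eef_rot: [-179.6, 0.2, -114.0]
contact_force: [-2.5, -6.3, 26.5]
gripper_width: 0.0137
gripper_force: 60.1
[-2.542  1.134  0.201]
```

```bash
python3 -m inch '0 0 0 .004 0;0 0 0 .004 0;0 0 0 .004 0;0 0 0 .004 0;0 0 0 0 0;0 0 0 0 0;0 0 0 0 0;0 0 0 0 0'|sed -n 1,6p;python3 -c "from h import *;print(get_state()['moment'].round(3))"
```

```text
time_s: 63.55
tcp_pos: [0.5619, 0.1118, 0.105]
eef_rot: [-179.6, 0.2, -119.7]
contact_force: [-0.8, -8.3, 25.4]
gripper_width: 0.0135
gripper_force: 60.1
[-2.904  0.646  0.222]
```

```bash
python3 -m inch '0 0 0 .005 0;0 0 0 .005 0;0 0 0 .005 0;0 0 0 .003 0;0 0 0 0 0;0 0 0 0 0;0 0 0 0 0;0 0 0 0 0'|sed -n 1,6p;python3 -c "from h import *;print(get_state()['moment'].round(3))"
```

```text
time_s: 64.55
tcp_pos: [0.5622, 0.1117, 0.105]
eef_rot: [-179.6, 0.3, -126.2]
contact_force: [0.2, -9.3, 24.5]
gripper_width: 0.0138
gripper_force: 60.1
[-3.329  0.177  0.311]
```

```bash
python3 -m inch '0 0 0 .004 0;0 0 0 .004 0;0 0 0 .003 0;0 0 0 0 0;0 0 0 0 0;0 0 0 0 0;0 0 0 0 0;0 0 0 0 0'|sed -n 1,6p;python3 -c "from h import *;print(get_state()['moment'].round(3))"
```

```text
time_s: 65.55
tcp_pos: [0.5623, 0.1116, 0.105]
eef_rot: [-179.6, 0.3, -130.1]
contact_force: [0.5, -9.3, 23.8]
gripper_width: 0.0137
gripper_force: 60.3
[-3.608 -0.193  0.732]
```

The torque jumped to 0.73 N m with the key home at constant height: the nut is at its stop. I hand in.

```bash
python3 -c "
from plant import close_job
print(close_job())"
```

```text
the job is handed in; nothing more can be done
None
```

The job is handed in at 65.6 s: the third key went fully home over the nut and turned it clockwise until the torque jumped to 0.73 N m at the stop, and the gripper still holds it there; key 1 stands upright where it was, and key 2 was set down on a clear spot, but I did not confirm it stood upright.

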